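# Clear the revolving drying stand and put the rinse cups away under the dust dome

## Task

Clear the revolving stand: take the dust dome off its base and stand it on the green mat, then lift all the steel rinse cups off the stand and nest them upright in one stack on the cup that is already on the base, and put the tipped-over amber bottle into the aluminium tray. With all the cups stacked, put the dome back squarely on its base over the stack. Keep the dome upright throughout, and leave the other tools on the bench where they are.

Things in the scene. Friction and masses are not known exactly. Their poses are not given: they have to be found in the camera images.
- stand: Foot of the revolving stand, fixed to the bench. It carries a flat round disc with a dark rubber top, 320 mm across, with no rim. Origin: on the disc's axis at bench level; its yaw means nothing.
- stand_top (a point): Centre of the disc's top surface, 38 mm above the bench.
- turntable (a joint): Angle of the disc about its upright axis (rad, counter-clockwise from above). It has no drive or brake and spins almost freely: any sideways push turns it, and what stands on it goes along.
- cup0: Squat upright steel rinse cup, 60 mm across the rim, 32 mm high, about 0.1 kg. Upper half: straight collar, 59 mm outside, 53 mm inside. Below it a foot of 48 mm, 16 mm high, tapering to 41 mm at the bottom. Nested, the foot sits on the ledge inside the cup below: 16 mm rise per cup, 2 to 3 mm play. Origin: centre of the underside, z up. Bottom cup, always on the dust-cover base.
- cup1: Squat upright steel rinse cup, 60 mm across the rim, 32 mm high, about 0.1 kg. Upper half: straight collar, 59 mm outside, 53 mm inside. Below it a foot of 48 mm, 16 mm high, tapering to 41 mm at the bottom. Nested, the foot sits on the ledge inside the cup below: 16 mm rise per cup, 2 to 3 mm play. Origin: centre of the underside, z up. Starts on the revolving stand; may be absent.
- cup2: Squat upright steel rinse cup, 60 mm across the rim, 32 mm high, about 0.1 kg. Upper half: straight collar, 59 mm outside, 53 mm inside. Below it a foot of 48 mm, 16 mm high, tapering to 41 mm at the bottom. Nested, the foot sits on the ledge inside the cup below: 16 mm rise per cup, 2 to 3 mm play. Origin: centre of the underside, z up. Starts on the revolving stand; may be absent.
- cup3: Squat upright steel rinse cup, 60 mm across the rim, 32 mm high, about 0.1 kg. Upper half: straight collar, 59 mm outside, 53 mm inside. Below it a foot of 48 mm, 16 mm high, tapering to 41 mm at the bottom. Nested, the foot sits on the ledge inside the cup below: 16 mm rise per cup, 2 to 3 mm play. Origin: centre of the underside, z up. Starts on the revolving stand; may be absent.
- cup4: Squat upright steel rinse cup, 60 mm across the rim, 32 mm high, about 0.1 kg. Upper half: straight collar, 59 mm outside, 53 mm inside. Below it a foot of 48 mm, 16 mm high, tapering to 41 mm at the bottom. Nested, the foot sits on the ledge inside the cup below: 16 mm rise per cup, 2 to 3 mm play. Origin: centre of the underside, z up. Starts on the revolving stand; may be absent.
- cup5: Squat upright steel rinse cup, 60 mm across the rim, 32 mm high, about 0.1 kg. Upper half: straight collar, 59 mm outside, 53 mm inside. Below it a foot of 48 mm, 16 mm high, tapering to 41 mm at the bottom. Nested, the foot sits on the ledge inside the cup below: 16 mm rise per cup, 2 to 3 mm play. Origin: centre of the underside, z up. Starts on the revolving stand; may be absent.
- bottle: Closed amber bottle, tipped over on the revolving stand: square body 34 x 34 mm and 56 mm long, black round cap of 23 mm, 80 mm long in all, about 0.1 kg; it does not roll. Origin: centre of its length at the underside as it lies; x runs along it towards the cap (body from x = -40 to +16 mm, cap to +40 mm), z up.
- cover_base: Base of the dust cover, fixed: black disc of 148 mm, top 8 mm above the bench, with a raised round centre of 100 mm whose top is 12 mm above the bench. Cups stand on the raised centre; the dome stands around it on the 8 mm ledge. Origin: centre, at bench level.
- dome: Clear dust dome, open below, 116 mm outside diameter (110 mm inside), 130 mm high without its knob, inner height 122 mm, about 0.3 kg. On top a brass knob, 26 mm in diameter, from 140 to 167 mm above the lower edge (its centre at 154 mm), on a 16 mm neck. Starts on the base over cup0. Origin: centre of the lower edge; z up.
- mat: Green bench mat, 200 mm (x) by 180 mm (y), 3 mm thick, fixed and empty: the place to stand the dome meanwhile. Origin: centre of the underside.
- tray: Shallow open aluminium tray, fixed, 120 mm (x) by 170 mm (y), 30 mm high, wall and floor 4 mm. Origin: centre of the underside.
- loupe: Bystander: black and brass eye loupe, 42 mm across, 44 mm high. Origin: centre of the underside.
- tweezers: Bystander: steel tweezers, 125 mm, lying. Origin: about their middle.
- mallet: Bystander: small brass mallet with wooden handle, 185 mm, lying. Origin: about its middle, x towards the head.
- driver: Bystander: blue screwdriver, 150 mm, lying. Origin: its middle, x towards the tip.
- holder: Bystander: aluminium movement holder 75 x 60 mm with a brass movement clamped in it, 23 mm high. Origin: centre of the underside.
- oil: Bystander: round amber oil bottle with a red dropper cap, standing, 48 mm across, 88 mm high. Origin: centre of the underside.
- watch: Bystander: steel wristwatch head, 42 mm across, 12 mm high. Origin: centre of the underside.

How it is judged:
By the outcome, as a careful person would: the job done as asked, in the order asked, and still so for the second after the job is handed in, with the robot touching nothing.
Of cup1, cup2, cup3, cup4, cup5 only 3 to 5 are there at a start; the rules pass over those that are not, and their reading is None.
At some moment in a run one of cup1, cup2, cup3, cup4, cup5, bottle may be knocked a few centimetres aside while the robot is not near it.
It also fails if it takes over 210 s, if anything falls off the work surface, if the arm or the gripper's body presses on something with over 40 N, if the wrist force passes 120 N, or if a joint passes its speed limit or range.

## Robot

A 6-joint arm with a two-finger parallel gripper is mounted at the origin on the work surface. World frame = base frame: x ahead of the robot, y to its left, z up, the work surface at z = 0. Lengths are in m, angles in rad, forces in N, time in s.
With the tool pointing down it reaches from about 0.3 to 0.875 m from the base axis. Payload 6.4 kg.
Tool frame: the origin (TCP) lies on the centre line of the jaws, within the pads' length; the fingertips stand 8 mm ahead of it and the grasp point (between the pads) lies 11 mm behind it; z points along the fingers, y is the line along which they close (so a half turn about z gives the same grasp; the last joint's range is limited). The gripper opens to 85 mm and grips with 20 to 120 N. Pads are 22 mm wide; open, the fingers measure 114 mm over their backs; the gripper's body (76 mm by 85 mm) begins 54 mm behind the grasp point. The pads swing forward as they close: fully open they stand 13 mm farther back than shut.
Start: joints at [-1.499, 0.181, 1.607, -0, 1.354, -0.206], TCP at [0.158, -0.553, 0.208] pointing down, gripper open.
Joint ranges: [-2.99, 2.99], [-0.89, 2.07], [0.3, 2.58], [-1.14, 4.28], [0, 2.63], [-3.12, 3.12]. Speed limits (rad/s): [2.57, 2.57, 3.01, 3.14, 3.14, 3.14].

## Interface

Orientations are given as a unit quaternion [w, x, y, z].
In Python, from bench import ctrl gives the robot as it stands.
- The arm moves only by the shell command python3 -m handwheel 'ROWS' [OPENING]. ROWS is JSON, a list that holds one entry, the list of rows, each a list of 4 numbers: the shift along the tool's x, y, z each as a share of 20 cm, from -1 to 1, then the turn about the tool's z as a share of 1.5 rad, from -1 to 1. In form: [[[x, y, z, twist], ...]]. A call has 1 to 10 rows; each row is the pose to reach, as a shift and turn from the pose commanded when the call began, along the tool's axes at that moment; what a row does not reach only later rows make up. A row lasts 1/8 s, in which the tool goes at most 62.5 mm and 10.7 degrees, less where a joint would pass 70% of its speed; a pose out of reach is approached as far as the arm can. A call with a number of a shift or a turn outside -1 to 1 is refused whole. A call with a gripper value outside its range is refused whole. OPENING is the finger opening in mm, from 0 to 85.4, set as the call begins (- or left out, the last holds). The fingers move at their own pace and stop on an object; the grip force is fixed at half the most. Time passes only in rows, so rows that repeat a pose let the fingers close. It gives the time, the measured TCP pose, the force, the opening and the grip force at its end, in the units of the state.
- ctrl.get_obs(): the state, without advancing time (a new reading comes with each control period).
- ctrl.camera(name): name is "side" or "top"; returns a dict with "color" (480x640x3 uint8, red, green, blue), "range_z" (480x640 float32, m along the optical axis (not along the pixel's ray), 0 where there is no reading), "K" (3x3 intrinsics, pixels), "pose" (4x4, takes a point from camera to world coordinates). Camera axes: x right, y down, z forward; pixel columns grow to the right and rows downward; lengths in m; the calibration is good to about 2 mm. A picture is of the moment at which its call begins.
- ctrl.hand_in(): hands the job in; it is judged then, once.
The state is a dict: "time_s": time; "q": joint angles; "dq": joint speeds; "joint_efforts": joint torques, N m; "eef_pos": TCP position; "eef_rot": TCP orientation; "wrist_force": force on the tool from outside, world axes, zero at the start; "torque": the same for the moment, N m; "opening": opening from 0.0 (shut) to 1.0 (fully open); "grasp_force": force on a finger pad.
Only numpy, scipy, OpenCV 4.12 (cv2) and the standard library are available. Lean on these libraries where they do the work, as an engineer would, in place of code of your own. Each camera call takes 0.05 s, during which the arm holds its last target. There are 200 camera calls.

## Working session

There is one attempt and no reset: what is moved stays moved. The work goes in short steps, Python scripts to look and compute and a shell command to move; the robot and the scene stay as the last step left them, time stands still between calls to the robot, and variables do not carry over. Pictures are saved under pics/ and viewed, at most 14 in all, crops included, and the job is handed in when it is done.

```bash
ls; mkdir -p pics
python3 - <<'E'
from bench import ctrl
import cv2,numpy as np
o=ctrl.get_obs();print(o)
for n in("top","side"):
    c=ctrl.camera(n);cv2.imwrite(f"pics/{n}0.png",c["color"][:,:,::-1]);print(n,c["K"],c["pose"],np.round(c["range_z"][240,320],3))
    np.savez(f"{n}0.npz",**c)
E
```

```text
pics
{'time_s': 0.0, 'q': array([-1.49932553e+00,  1.81547671e-01,  1.60800508e+00, -5.32714457e-06,
        1.35376328e+00, -2.06271736e-01]), 'dq': array([ 0.00037074, -0.00051237, -0.0009153 ,  0.00173003,  0.00123322,
        0.00101304]), 'joint_efforts': array([-1.30457251e-03, -4.44880271e+01, -3.51343668e+01, -5.33336624e-04,
        8.97788443e-03, -4.32787135e-05]), 'eef_pos': array([ 0.15764496, -0.55236383,  0.20668186]), 'eef_rot': array([-8.59903781e-04,  9.90372425e-01,  1.38425855e-01,  5.54393329e-05]), 'wrist_force': array([-0.09076435,  0.2844639 ,  0.19070625]), 'torque': array([-0.01336394, -0.08665787,  0.05987894]), 'grasp_force': 0.0, 'opening': 1.0031545055869884}
top [[600.41409299   0.         317.02704855]
 [  0.         600.41409299 235.11646737]
 [  0.           0.           1.        ]] [[ 0.01466727 -0.9906913   0.13533519  0.32379367]
 [-0.99984312 -0.01318747  0.01182443 -0.08677341]
 [-0.00992963 -0.13548739 -0.99072931  1.8470327 ]
 [ 0.          0.          0.          1.        ]] 1.862
side [[534.74036307   0.         331.06115488]
 [  0.         534.74036307 239.5209603 ]
 [  0.           0.           1.        ]] [[-0.95959155 -0.15293383  0.23621028  0.26750604]
 [-0.28137674  0.53145927 -0.79898572  0.91939831]
 [-0.0033442  -0.83316402 -0.55301585  0.77532274]
 [ 0.          0.          0.          1.        ]] 1.393
```

View pics/top0.png

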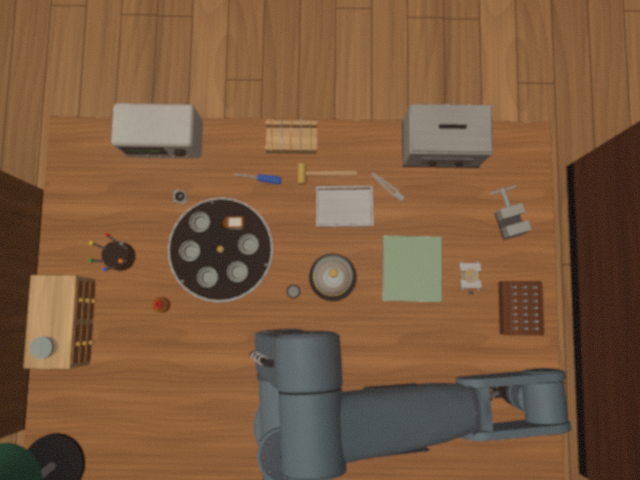

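View pics/side0.png

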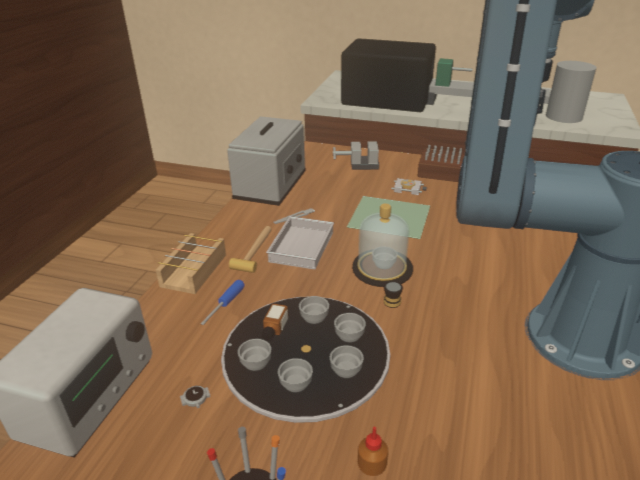

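The top view shows the stand at (220,249) carrying five cups at about (200,221), (189,251), (207,277), (237,271) and (248,244). The bottle is at (234,223), the dome at (332,276), the mat at (412,268) and the tray at (344,206). The side view agrees.

```bash
cat > h.py <<'E'
import numpy as np,cv2
from scipy.spatial.transform import Rotation as R
def ray(c,uv,z):
    "pixel -> world point on plane z"
    K,P=c["K"],c["pose"]; d=P[:3,:3]@np.linalg.solve(K,[uv[0],uv[1],1.]); o=P[:3,3]
    return (o+d*(z-o[2])/d[2])
def proj(c,p):
    P=c["pose"]; q=c["K"]@(P[:3,:3].T@(np.asarray(p)-P[:3,3])); return q[:2]/q[2]
def blobs(mask,amin):
    n,_,s,ce=cv2.connectedComponentsWithStats(mask.astype(np.uint8)); return [(s[i],ce[i]) for i in range(1,n) if s[i,4]>=amin]
def hsv(c): return cv2.cvtColor(c["color"],cv2.COLOR_RGB2HSV).astype(int)
STAND=None
def stand_view(c,ctr):
    "cups & bottle on the stand, top view; ctr = stand centre xy"
    H=hsv(c); h,s,v=H[...,0],H[...,1],H[...,2]
    a=np.array([ray(c,(u,w),.038)[:2] for w in range(480) for u in range(640)]).reshape(480,640,2)
    ins=np.hypot(*(a-ctr).transpose(2,0,1))<.150
    cups=cv2.morphologyEx(((v>75)&(s<60)&ins).astype(np.uint8),cv2.MORPH_CLOSE,np.ones((3,3)))
    out=[]
    cs,_=cv2.findContours(cups,cv2.RETR_EXTERNAL,cv2.CHAIN_APPROX_NONE)
    for k in cs:
        if cv2.contourArea(k)<120: continue
        (u,w),r=cv2.minEnclosingCircle(k); x,y,ww,hh=cv2.boundingRect(k)
        out.append((np.round([u,w,r,ww,hh],1),np.round(ray(c,(u,w),.070),4)))
    amb=blobs((s>110)&(h<25)&(v>60)&ins,25)
    return out,amb
def rows(o,xyz=None,yaw=None):
    "print shares for going from current pose to world xyz, tool-x heading yaw"
    q=o["eef_rot"]; M=R.from_quat([q[1],q[2],q[3],q[0]]).as_matrix()
    d=M.T@(np.asarray(xyz)-o["eef_pos"])/.2; y0=np.arctan2(M[1,0],M[0,0])
    print("pos",o["eef_pos"].round(4),"yaw",round(y0,3),"shares",d.round(3), "twist" ,None if yaw is None else round(-((yaw-y0+np.pi)%(2*np.pi)-np.pi)/1.5,3))
E
python3 - <<'E'
from h import *
c=dict(np.load("top0.npz"));s=dict(np.load("side0.npz"))
H=hsv(c);h,S,v=H[...,0],H[...,1],H[...,2]
for p in [(170,249),(220,260),(200,221),(189,251),(234,223),(244,223),(315,276),(333,273),(312,295),(412,268),(344,206)]: print(p,H[p[1],p[0]],c["range_z"][p[1],p[0]])
# disc: dark region
dark=(v<70)
for st,ce in blobs(dark,800):
    print("dark",st,ce.round(1))
for st,ce in blobs((h>35)&(h<85)&(S>40),800): print("green",st,ce.round(1),ray(c,ce,.003).round(4))
E
```

```text
(170, 249) [14 47 81] 1.8170918
(220, 260) [15 53 48] 1.8186703
(200, 221) [ 20  27 140] 1.8284411
(189, 251) [ 23  29 142] 1.8204571
(234, 223) [ 18  41 191] 1.7996662
(244, 223) [ 12 162  66] 1.7948282
(315, 276) [ 20  46 132] 1.7354845
(333, 273) [ 20 147 173] 1.6724802
(312, 295) [ 14 146 145] 1.842506
(412, 268) [ 41  50 148] 1.846984
(344, 206) [ 16  27 163] 1.8730046
dark [  567   123    73   357 21910] [606.8 306.5]
dark [   0  172   43  265 7247] [ 14.6 295.2]
dark [ 171  200   99   99 5332] [220.4 249.4]
dark [ 262  330  216  147 2244] [357.1 388.7]
dark [   0  434   85   46 3181] [ 42.7 459.5]
green [ 384  236   57   65 3578] [412.  268.4] [ 0.4763 -0.3581  0.003 ]
green [   0  444   42   36 1272] [ 18.  463.5] [-0.1185  0.8106  0.003 ]
```

Run:
```python
from h import *
c=dict(np.load("top0.npz"));s=dict(np.load("side0.npz"))
ctr=ray(c,(220,249),.038)[:2];print("stand",ctr)
cu,am=stand_view(c,ctr)
for k in cu: print(k, (np.hypot(*(k[1][:2]-ctr))).round(3))
for a in am: print("amb",a)
H=hsv(c);h,S,v=H[...,0],H[...,1],H[...,2]
m=np.zeros_like(h,bool);m[245:310,300:365]=1
for st,ce in blobs((S>110)&(v>120)&(h>14)&m&(np.abs(np.arange(640)-333)[None]<12)&(np.abs(np.arange(480)-273)[:,None]<12),8): print("knob",st,ce,ray(c,ce,.162))
k=((v<85)&m).astype(np.uint8);cs,_=cv2.findContours(k,0,1);kk=max(cs,key=len);print("base",cv2.minEnclosingCircle(kk),cv2.boundingRect(kk));(b,r)=cv2.minEnclosingCircle(kk);print(ray(c,b,.008))
Hs=hsv(s);hs,Ss,vs=Hs[...,0],Hs[...,1],Hs[...,2]
w=np.zeros_like(hs,bool);w[200:225,370:400]=1
for st,ce in blobs((Ss>110)&(hs>12)&(hs<30)&w,8): print("knob side",st,ce,ray(s,ce,.162))
t=np.zeros_like(h,bool);t[180:232,310:378]=1
for st,ce in blobs((S<60)&(v>110)&t,500): print("tray",st,ce,ray(c,ce,.02),"corners",ray(c,st[:2],.03),ray(c,st[:2]+st[2:4],.03))
```

```text
stand [0.5244438  0.22880328]
(array([206.9, 276.6,  10.9,  21. ,  22. ]), array([0.4381, 0.2592, 0.07  ])) 0.092
(array([237.2, 271.4,  10.8,  21. ,  22. ]), array([0.4548, 0.1696, 0.07  ])) 0.091
(array([189.3, 250.4,  10.9,  22. ,  22. ]), array([0.5153, 0.3149, 0.07  ])) 0.087
(array([248. , 244. ,  10.8,  21. ,  21. ]), array([0.537 , 0.1401, 0.07  ])) 0.09
(array([199.3, 221.5,  10.8,  22. ,  22. ]), array([0.6031, 0.2886, 0.07  ])) 0.099
amb (array([222, 215,  23,  15, 138], dtype=int32), array([232.34782609, 221.34782609]))
amb (array([216, 245,   8,   9,  56], dtype=int32), array([219.57142857, 248.66071429]))
knob [330 269   7   8  44] [333.  272.5] [ 0.44862821 -0.11306769  0.162     ]
base ((332.4084777832031, 277.2055358886719), 23.252410888671875) (310, 257, 46, 44)
[ 0.44559562 -0.11381996  0.008     ]
knob side [380 204  11  18 160] [384.6875 212.    ] [ 0.44514368 -0.10733543  0.162     ]
tray [ 316  186   58   41 2242] [343.99107939 205.91570027] [ 0.66555638 -0.14696321  0.02      ] corners [ 0.72508886 -0.05966799  0.03      ] [ 0.59936505 -0.23889986  0.03      ]
```

Run:
```python
import cv2
a=cv2.imread("pics/top0.png")[195:305,160:370];b=cv2.imread("pics/side0.png")[195:400,215:425]
a=cv2.resize(a,None,fx=3.8,fy=3.8);cv2.imwrite("pics/c1.png",a)
```

```text
(no output)
```

View pics/c1.png

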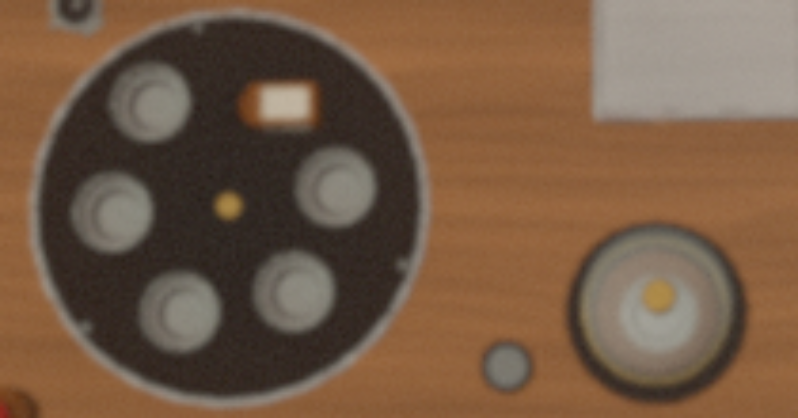

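The crop confirms the five cups and the bottle, whose label is at about (234,222) with the cap pointing left. The brass knob sits over the base at about (333,272). I'll start with the dome.

```bash
python3 -m handwheel '[[[0,0,-0.25,0.185],[0,0,-0.25,0.185],[0,0,-0.25,0.185]]]' 85; python3 -c "
from h import *;from bench import ctrl
rows(ctrl.get_obs(),[.447,-.112,.25],0)"
```

```text
time_s: 0.48
eef_pos: [0.1577, -0.5528, 0.2575]
eef_rot: [-0.0, 1.0, 0.001, -0.0]
wrist_force: [-0.4, 0.4, -0.4]
opening: 0.995
grasp_force: 0.0
pos [ 0.1577 -0.5528  0.2575] yaw 0.001 shares [ 1.449 -2.202  0.038] twist 0.001
```

```bash
python3 -m handwheel '[[[0.48,-0.735,0,0],[0.48,-0.735,0,0],[0.48,-0.735,0,0],[0.48,-0.735,0,0]]]' >/dev/null; python3 -m handwheel '[[[0.48,-0.735,0,0],[0.48,-0.735,0,0],[0.48,-0.735,0,0],[0.48,-0.735,0,0]]]' >/dev/null; python3 -m handwheel '[[[0.485,-0.735,0,0],[0.485,-0.735,0,0],[0.485,-0.735,0,0],[0.485,-0.735,0,0],[0.485,-0.735,0,0]]]'; python3 -c "
from h import *;from bench import ctrl
rows(ctrl.get_obs(),[.447,-.112,.151],0)
c=ctrl.camera('side');cv2.imwrite('pics/s1.png',cv2.resize(c['color'][100:340,280:500,::-1],None,fx=2.4,fy=2.4))"
```

```text
time_s: 2.1
eef_pos: [0.4462, -0.1133, 0.257]
eef_rot: [0.0, 1.0, 0.0, -0.001]
wrist_force: [-0.6, -0.8, -0.8]
opening: 0.994
grasp_force: 0.0
pos [ 0.4462 -0.1133  0.257 ] yaw 0.0 shares [ 0.005 -0.007  0.53 ] twist 0.0
```

View pics/s1.png

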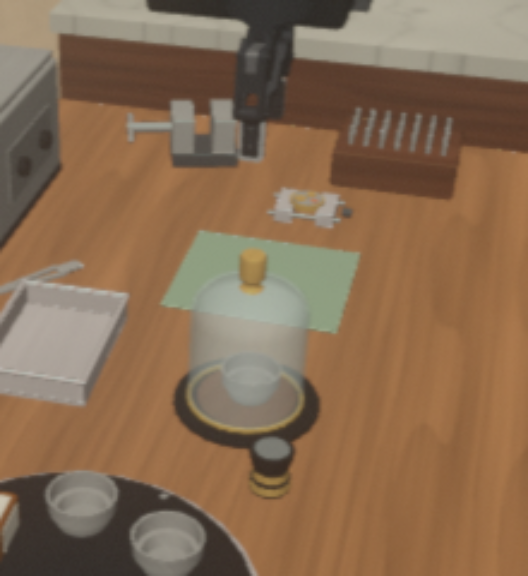

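```bash
python3 -m handwheel '[[[0.005,-0.007,0.2,0],[0.005,-0.007,0.4,0],[0.005,-0.007,0.53,0],[0.005,-0.007,0.53,0],[0.005,-0.007,0.53,0]]]'; python3 -m handwheel '[[[0,0,0,0],[0,0,0,0],[0,0,0,0],[0,0,0,0],[0,0,0,0],[0,0,0,0]]]' 15;  python3 -m handwheel '[[[0,0,-0.05,0],[0,0,-0.1,0],[0,0,-0.2,0],[0,0,-0.3,0],[0,0,-0.4,0],[0,0,-0.5,0],[0,0,-0.5,0],[0,0,-0.5,0]]]'; python3 -c "
from h import *;from bench import ctrl
rows(ctrl.get_obs(),[.475,-.358,.151],0)
c=ctrl.camera('side');cv2.imwrite('pics/s2.png',cv2.resize(c['color'][100:340,280:500,::-1],None,fx=2.4,fy=2.4))"
```

```text
time_s: 2.78
eef_pos: [0.448, -0.1119, 0.1527]
eef_rot: [0.0, 1.0, -0.001, 0.001]
wrist_force: [-0.4, -0.3, 0.0]
opening: 0.997
grasp_force: 0.0
time_s: 3.52
eef_pos: [0.4476, -0.1104, 0.1516]
eef_rot: [-0.0, 1.0, 0.0, 0.0]
wrist_force: [0.1, 0.1, 0.5]
opening: 0.174
grasp_force: 0.3
time_s: 4.53
eef_pos: [0.4473, -0.1103, 0.2511]
eef_rot: [-0.0, 1.0, 0.0, -0.0]
wrist_force: [-0.1, 0.2, -0.2]
opening: 0.175
grasp_force: 0.0
pos [ 0.4473 -0.1103  0.2511] yaw 0.0 shares [0.138 1.238 0.5  ] twist 0.0
```

View pics/s2.png

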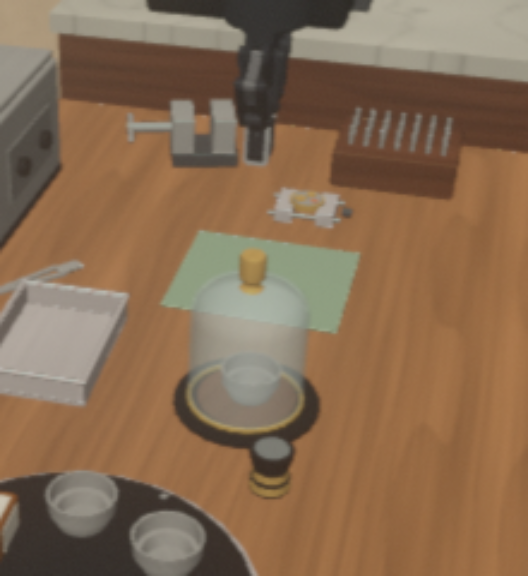

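Run:
```python
from h import *;from bench import ctrl
o=ctrl.get_obs();p=o["eef_pos"]
s=ctrl.camera("side");c=ctrl.camera("top")
tip=p-[0,0,.008]
print("tip proj crop",(proj(s,tip)-[280,100])*2.4, "full",proj(s,tip),proj(c,tip))
print("knob proj crop",(proj(s,[.447,-.112,.162])-[280,100])*2.4)
u,v=proj(s,tip).round().astype(int)
for uv in [(385,212),(385,206),(387,165),(387,155)]:
    z=s["range_z"][uv[1],uv[0]]; q=np.linalg.solve(s["K"],[uv[0],uv[1],1])*z; print(uv,z,(s["pose"][:3,:3]@q+s["pose"][:3,3]).round(3))
```

```text
tip proj crop [254.43214837 189.8795387 ] full [386.01339515 179.11647446] [332.43762166 270.82772639]
knob proj crop [250.30630984 266.08714911]
(385, 212) 1.1943958 [ 0.443 -0.101  0.166]
(385, 206) 1.1923779 [ 0.445 -0.107  0.178]
(387, 165) 1.1169727 [ 0.443 -0.089  0.287]
(387, 155) 1.1082475 [ 0.445 -0.092  0.308]
```

Run:
```python
from h import *;from bench import ctrl
s=ctrl.camera("side")
for v in range(140,184,2):
    u=387; z=s["range_z"][v,u]; q=np.linalg.solve(s["K"],[u,v,1])*z; print(v,s["color"][v,u],round(float(z),3),(s["pose"][:3,:3]@q+s["pose"][:3,3]).round(3))
o=ctrl.get_obs();print(o["eef_pos"],o["q"])
```

```text
140 [52 45 40] 1.045 [ 0.439 -0.05   0.359]
142 [51 44 40] 1.054 [ 0.44  -0.056  0.352]
144 [52 46 41] 1.058 [ 0.44  -0.058  0.347]
146 [53 46 40] 1.061 [ 0.44  -0.058  0.343]
148 [64 58 55] 1.082 [ 0.443 -0.076  0.331]
150 [66 61 58] 1.078 [ 0.442 -0.069  0.329]
152 [53 48 44] 1.08 [ 0.441 -0.069  0.325]
154 [55 49 45] 1.102 [ 0.444 -0.087  0.312]
156 [60 55 50] 1.114 [ 0.445 -0.096  0.304]
158 [60 55 50] 1.107 [ 0.444 -0.087  0.303]
160 [62 55 50] 1.113 [ 0.444 -0.09   0.298]
162 [61 55 51] 1.111 [ 0.443 -0.086  0.295]
164 [61 55 50] 1.12 [ 0.444 -0.092  0.287]
166 [62 55 50] 1.119 [ 0.443 -0.089  0.284]
168 [137 131 122] 1.126 [ 0.444 -0.094  0.278]
170 [156 114  76] 1.747 [ 0.54  -0.649 -0.002]
172 [158 113  75] 1.733 [ 0.536 -0.632 -0.001]
174 [158 113  74] 1.714 [ 0.532 -0.612  0.002]
176 [158 114  76] 1.702 [ 0.53  -0.598  0.002]
178 [158 114  74] 1.692 [ 0.527 -0.586  0.001]
180 [159 115  76] 1.679 [ 0.524 -0.571  0.002]
182 [158 114  76] 1.675 [ 0.523 -0.564 -0.002]
[ 0.44713109 -0.11024694  0.25073938] [-5.00413080e-01 -1.19437076e-01  1.82758312e+00 -2.40589254e-06
  1.43500557e+00  1.07013074e+00]
```

Run:
```python
import cv2
from bench import ctrl
c=ctrl.camera("side")["color"][:,:,::-1];cv2.imwrite("pics/s3.png",cv2.resize(c[80:230,330:450],None,fx=5,fy=4,interpolation=cv2.INTER_CUBIC))
```

```text
(no output)
```

View pics/s3.png

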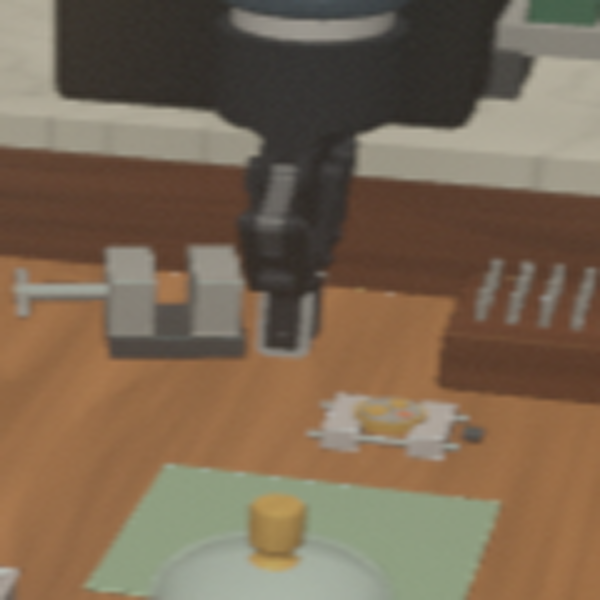

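The fingertips are at crop (285,350). By range that is z ≈ 0.276, while the reported TCP is 0.251. The real tips therefore stand about 26 mm above the reported TCP, not 8 mm below it, which explains why the fingers closed just over the knob. From here I use tip_z = eef_z + 0.026.

```bash
python3 -m handwheel '[[[0,0,0.2,0],[0,0,0.4,0],[0,0,0.5,0],[0,0,0.55,0],[0,0,0.6,0],[0,0,0.64,0],[0,0,0.64,0],[0,0,0.64,0]]]' 85; python3 -m handwheel '[[[0,0,0,0],[0,0,0,0],[0,0,0,0],[0,0,0,0],[0,0,0,0],[0,0,0,0]]]' 15
```

```text
time_s: 5.78
eef_pos: [0.448, -0.1107, 0.1241]
eef_rot: [0.0, 1.0, 0.0, 0.0]
wrist_force: [0.4, 0.0, -0.3]
opening: 0.994
grasp_force: 0.0
time_s: 6.52
eef_pos: [0.4476, -0.1106, 0.1236]
eef_rot: [0.0, 1.0, 0.0, 0.0]
wrist_force: [1.1, -0.8, 0.8]
opening: 0.285
grasp_force: 59.1
```

```bash
python3 -m handwheel '[[[0,0,-0.03,0],[0,0,-0.08,0],[0,0,-0.16,0],[0,0,-0.25,0],[0,0,-0.34,0],[0,0,-0.42,0],[0,0,-0.47,0],[0,0,-0.5,0],[0,0,-0.5,0]]]'; python3 -c "
from h import *;from bench import ctrl
c=ctrl.camera('side');cv2.imwrite('pics/s4.png',c['color'][60:360,230:530,::-1]);rows(ctrl.get_obs(),[.475,-.358,.119])"
```

```text
time_s: 7.65
eef_pos: [0.4476, -0.1105, 0.2237]
eef_rot: [0.0, 1.0, 0.0, 0.0]
wrist_force: [0.0, -0.3, -2.4]
opening: 0.282
grasp_force: 59.0
pos [ 0.4474 -0.1104  0.2233] yaw 0.0 shares [0.138 1.238 0.521] twist None
```

View pics/s4.png

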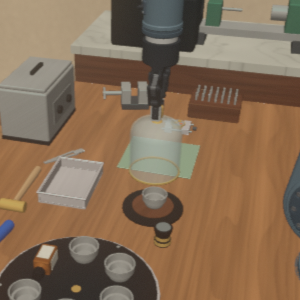

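The dome hangs upright from the gripper (crop (155,145)), and cup0 stands free on the base at crop (153,198). Next I carry the dome to the mat.

```bash
python3 -m handwheel '[[[0.01,0.08,0,0],[0.02,0.2,0,0],[0.04,0.34,0,0],[0.06,0.48,0,0],[0.07,0.62,0,0],[0.09,0.76,0,0],[0.1,0.88,0,0],[0.12,0.96,0,0],[0.138,1,0,0],[0.138,1,0,0]]]' >/dev/null; python3 -m handwheel '[[[0,0.1,0,0],[0,0.2,0,0],[0,0.238,0.05,0],[0,0.238,0.15,0],[0,0.238,0.25,0],[0,0.238,0.35,0],[0,0.238,0.42,0],[0,0.238,0.47,0],[0,0.238,0.5,0],[0,0.238,0.515,0]]]';python3 -m handwheel '[[[0,0,0.005,0],[0,0,0.01,0],[0,0,0.01,0]]]'
```

```text
time_s: 10.2
eef_pos: [0.4754, -0.3582, 0.1206]
eef_rot: [0.0, 1.0, 0.0, 0.0]
wrist_force: [0.7, -0.0, -1.7]
opening: 0.288
grasp_force: 59.4
time_s: 10.58
eef_pos: [0.4754, -0.3582, 0.1189]
eef_rot: [0.0, 1.0, 0.0, 0.0]
wrist_force: [0.7, -0.5, -2.9]
opening: 0.287
grasp_force: 59.4
```

```bash
python3 -m handwheel '[[[0,0,0.005,0],[0,0,0.01,0],[0,0,0.01,0]]]';python3 -m handwheel '[[[0,0,0.003,0],[0,0,0.007,0],[0,0,0.007,0]]]'
```

```text
time_s: 10.95
eef_pos: [0.4759, -0.3591, 0.1184]
eef_rot: [0.001, 1.0, 0.0, 0.001]
wrist_force: [-2.1, 0.4, 6.9]
opening: 0.282
grasp_force: 60.2
time_s: 11.32
eef_pos: [0.4761, -0.3597, 0.1183]
eef_rot: [0.002, 1.0, 0.0, 0.001]
wrist_force: [-3.2, -0.7, 12.6]
opening: 0.292
grasp_force: 60.9
```

```bash
python3 -m handwheel '[[[0,0,-0.009,0],[0,0,-0.009,0]]]' >/dev/null; python3 -m handwheel '[[[0,0,0,0],[0,0,0,0],[0,0,0,0],[0,0,0,0]]]' 85; python3 -m handwheel '[[[0,0,-0.1,0],[0,0,-0.3,0],[0,0,-0.6,0],[0,0,-0.6,0],[0,0,-0.6,0]]]';python3 - <<'E'
from h import *;from bench import ctrl
c=ctrl.camera("top");s=ctrl.camera("side")
cv2.imwrite("pics/s5.png",np.hstack([c["color"][180:320,160:480],s["color"][150:290,250:570]])[:,:,::-1])
H=hsv(c);h,S,v=H[...,0],H[...,1],H[...,2]
m=np.zeros_like(h,bool);m[245:310,300:365]=1
k=((S<40)&(v>95)&m).astype(np.uint8);
cs,_=cv2.findContours(k,0,1)
for q in cs:
    if cv2.contourArea(q)>60: b,r=cv2.minEnclosingCircle(q);print("cup0?",b,r,cv2.boundingRect(q),ray(c,b,.044))
rows(ctrl.get_obs(),[.5,-.1,.25])
E
```

```text
time_s: 12.08
eef_pos: [0.4752, -0.3579, 0.1167]
eef_rot: [-0.0, 1.0, 0.0, -0.0]
wrist_force: [-0.0, -0.2, 0.7]
opening: 0.997
grasp_force: 0.0
time_s: 12.7
eef_pos: [0.4753, -0.3582, 0.238]
eef_rot: [0.001, 1.0, 0.0, 0.0]
wrist_force: [-0.5, -0.6, 0.5]
opening: 0.991
grasp_force: 0.0
cup0? (333.0714416503906, 277.0714416503906) 9.118942260742188 (324, 268, 18, 18) [ 0.44364153 -0.11527535  0.044     ]
pos [ 0.4746 -0.3574  0.2359] yaw 0.0 shares [ 0.127 -1.287 -0.069] twist None
```

View pics/s5.png

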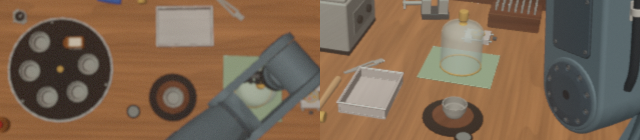

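The dome stands on the mat, at (462,45) in the right half, and cup0 is at (174,97) in the left half. The next step is to move towards the stand and re-measure it before picking.

```bash
cat > m.py <<'E'
from h import *;from bench import ctrl
import sys
c=ctrl.camera("top");ctr=np.array([.5244,.2288])
cu,am=stand_view(c,ctr)
for k in cu: print(k[0],k[1][:2])
for a in am: print("amb",a[0],a[1].round(1))
rows(ctrl.get_obs(),[float(a) for a in sys.argv[1:4]])
E
python3 -m handwheel '[[[0.1,-0.9,0.2,0],[0.1,-0.9,0.2,0],[0.1,-0.9,0.2,0],[0.1,-0.9,0.2,0]]]' 76 >/dev/null;python3 -m handwheel '[[[0.1,-0.8,0.2,0],[0.1,-0.8,0.2,0],[0.1,-0.8,0.2,0],[0.1,-0.8,0.2,0]]]'; python3 m.py .537 .140 .02
```

```text
time_s: 13.8
eef_pos: [0.5142, -0.0164, 0.1554]
eef_rot: [-0.0, 1.0, 0.002, -0.002]
wrist_force: [0.1, 0.2, -0.1]
opening: 0.891
grasp_force: 0.0
[206.9 276.8  10.8  21.   22. ] [0.4374 0.2591]
[189.4 250.6  10.8  22.   22. ] [0.5149 0.3145]
[253.  260.   34.8  41.   67. ] [0.4893 0.1237]
[199.2 221.4  10.9  22.   22. ] [0.6034 0.2887]
amb [222 215  23  15 139] [232.4 221.5]
amb [216 245   8   8  56] [219.6 248.6]
pos [ 0.5147 -0.0179  0.1561] yaw 0.002 shares [ 0.114 -0.789  0.68 ] twist None
```

```bash
python3 -m handwheel '[[[0.114,-0.789,0,0],[0.114,-0.789,0,0],[0.114,-0.789,0,0],[0.114,-0.789,0.2,0],[0.114,-0.789,0.4,0],[0.114,-0.789,0.55,0],[0.114,-0.789,0.62,0],[0.114,-0.789,0.67,0],[0.114,-0.789,0.675,0],[0.114,-0.789,0.675,0]]]'; python3 -m handwheel '[[[0,0,0,0],[0,0,0,0],[0,0,0,0],[0,0,0,0],[0,0,0,0]]]' 50
python3 - <<'E'
from h import *;from bench import ctrl
s=ctrl.camera("side");cv2.imwrite("pics/s6.png",cv2.resize(s["color"][180:420,210:450,::-1],None,fx=2.4,fy=2.4))
E
```

```text
time_s: 15.1
eef_pos: [0.5388, 0.1397, 0.023]
eef_rot: [-0.0, 1.0, 0.0, 0.001]
wrist_force: [1.0, -0.7, 0.6]
opening: 0.886
grasp_force: 0.0
time_s: 15.72
eef_pos: [0.5395, 0.1399, 0.0237]
eef_rot: [-0.0, 1.0, 0.0, 0.002]
wrist_force: [-0.7, 0.2, 5.9]
opening: 0.676
grasp_force: 64.5
```

View pics/s6.png

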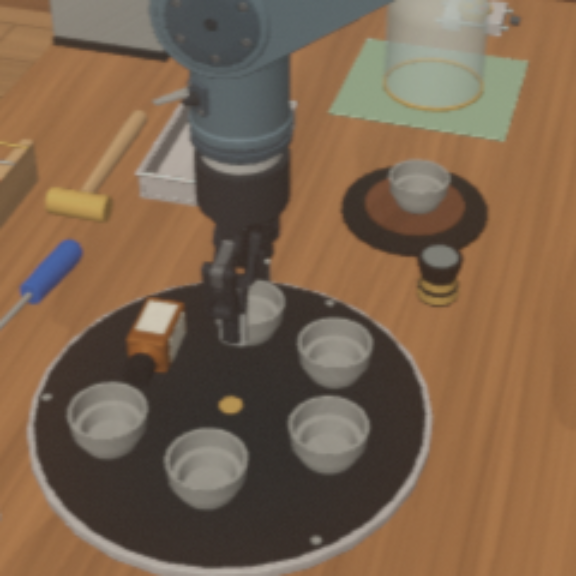

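The side view shows the fingers around the cup nearest the base (crop (250,315)), with the pad at (232,310). The gripper has 64 N at about 58 mm, so the grasp is good. Lifting next, then carrying it over cup0.

```bash
python3 -m handwheel '[[[0,0,-0.05,0],[0,0,-0.2,0],[0,0,-0.4,0],[0,0,-0.55,0],[0,0,-0.6,0],[0,0,-0.6,0]]]'; python3 -m handwheel '[[[-0.05,0.1,0,0],[-0.12,0.3,0,0],[-0.2,0.5,0,0],[-0.3,0.7,0,0],[-0.37,0.9,0,0],[-0.42,1,0,0],[-0.46,1,0,0],[-0.467,1,0,0]]]' >/dev/null;  python3 -m handwheel '[[[0,0.15,0.05,0],[0,0.267,0.15,0],[0,0.267,0.2,0],[0,0.267,0.2,0],[0,0.267,0.2,0]]]'
python3 - <<'E'
from h import *;from bench import ctrl
s=ctrl.camera("side");cv2.imwrite("pics/s7.png",cv2.resize(s["color"][140:300,320:480,::-1],None,fx=3.6,fy=3.6))
o=ctrl.get_obs();p=o["eef_pos"];rows(o,[.446,-.1135,.01])
print((proj(s,p+[0,0,.018])-[320,140])*3.6,(proj(s,[.4436,-.115,.044])-[320,140])*3.6)
E
```

```text
time_s: 16.52
eef_pos: [0.5379, 0.1398, 0.1422]
eef_rot: [-0.0, 1.0, 0.0, 0.0]
wrist_force: [-1.7, -0.5, -0.9]
opening: 0.679
grasp_force: 64.2
time_s: 18.15
eef_pos: [0.4449, -0.1128, 0.1023]
eef_rot: [-0.0, 1.0, 0.001, 0.0]
wrist_force: [0.4, 1.3, 0.1]
opening: 0.677
grasp_force: 64.4
pos [ 0.445  -0.113   0.1026] yaw 0.002 shares [0.004 0.002 0.463] twist None
[231.4508682  310.80269071] [228.20159876 407.65478837]
```

View pics/s7.png

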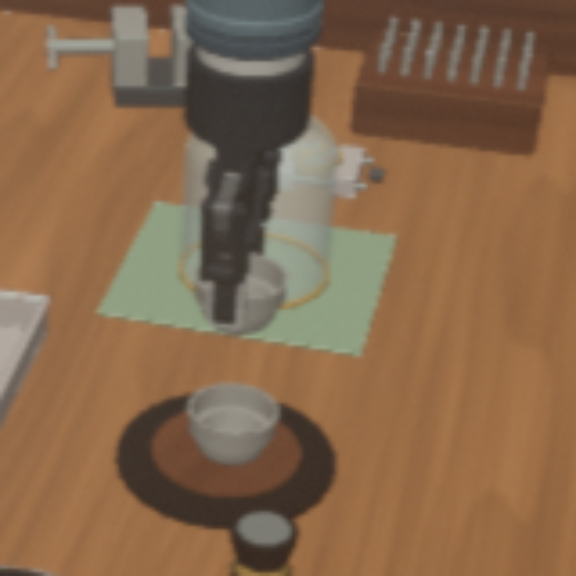

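Run:
```python
from h import *
s=dict(np.load("side0.npz"))
f=lambda p:(proj(s,p)-[320,140])*3.6
for z in(.012,.044,.12,.152): print(z,f([.4436,-.115,z]),f([.4436,-.110,z]),f([.4486,-.115,z]))
```

```text
0.012 [225.77740251 446.75804987] [224.24929016 451.0100741 ] [218.45497107 445.53722696]
0.044 [228.20159876 407.65478837] [226.65980275 411.84298243] [220.77518149 406.45326284]
0.12 [234.23852652 310.27671349] [232.6635595  314.29124543] [226.55289888 309.12756434]
0.152 [236.90557071 267.25621696] [235.31636057 271.18734179] [229.10531041 266.1321705 ]
```

By its edges the held cup is centred at crop u=241 and cup0 at u=233. The 8 px difference is what perspective gives for the height difference, and the vertical spacing matches too, so I lower straight down.

```bash
python3 -m handwheel '[[[0,0,0.1,0],[0,0,0.2,0],[0,0,0.28,0],[0,0,0.34,0],[0,0,0.38,0],[0,0,0.41,0],[0,0,0.43,0],[0,0,0.44,0],[0,0,0.445,0],[0,0,0.445,0]]]'; python3 -m handwheel '[[[0,0,0.005,0],[0,0,0.005,0]]]'
```

```text
time_s: 19.45
eef_pos: [0.4457, -0.1149, 0.0151]
eef_rot: [0.001, 1.0, 0.0, 0.001]
wrist_force: [-6.4, 0.7, 18.1]
opening: 0.674
grasp_force: 72.7
time_s: 19.7
eef_pos: [0.4458, -0.115, 0.0149]
eef_rot: [0.001, 1.0, 0.0, 0.001]
wrist_force: [-10.8, 1.5, 27.3]
opening: 0.674
grasp_force: 76.7
```

```bash
python3 -m handwheel '[[[0,0,-0.01,0],[0,0,-0.01,0],[0,0,-0.01,0]]]' 76; python3 -m handwheel '[[[0,0,-0.1,0],[0,0,-0.3,0],[0,0,-0.6,0],[0,0,-0.7,0],[0,-0.4,-0.7,0],[0,-0.6,-0.7,0],[0,-0.6,-0.7,0],[0,-0.6,-0.7,0]]]'; python3 m.py .455 .170 .022
python3 - <<'E'
from h import *;from bench import ctrl
s=ctrl.camera("side");cv2.imwrite("pics/s8.png",np.hstack([cv2.resize(a,(400,400)) for a in (s["color"][200:300,330:430,::-1],s["color"][280:420,210:400,::-1])]))
E
```

```text
time_s: 20.08
eef_pos: [0.4445, -0.1136, 0.0138]
eef_rot: [-0.0, 1.0, 0.0, -0.0]
wrist_force: [0.4, -0.6, 0.3]
opening: 0.889
grasp_force: 0.0
time_s: 21.08
eef_pos: [0.4445, 0.0062, 0.1538]
eef_rot: [0.0, 1.0, 0.001, -0.0]
wrist_force: [0.4, -1.0, 0.9]
opening: 0.888
grasp_force: 0.0
[207.5 277.1  11.1  22.   21. ] [0.4367 0.2573]
[189.3 250.8  11.   22.   21. ] [0.5143 0.3149]
[252.  266.   29.2  43.   55. ] [0.4714 0.1262]
[199.  222.   10.8  21.   21. ] [0.6016 0.2894]
amb [222 215  23  14 136] [232.1 221.2]
amb [216 245   9   8  55] [219.8 248.5]
pos [0.4446 0.0056 0.1538] yaw 0.0 shares [ 0.052 -0.822  0.659] twist None
```

View pics/s8.png

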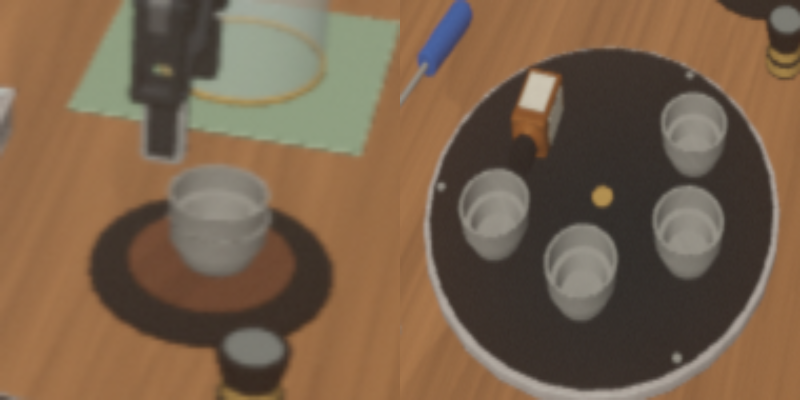

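The first cup sits nested in cup0 (left half, (218,220)). Four cups and the bottle remain on the stand (right half). Picking the next cup, at (0.456, 0.1685).

```bash
python3 -m handwheel '[[[0.057,-0.815,0,0],[0.057,-0.815,0,0],[0.057,-0.815,0,0],[0.057,-0.815,0.2,0],[0.057,-0.815,0.4,0],[0.057,-0.815,0.55,0],[0.057,-0.815,0.62,0],[0.057,-0.815,0.655,0],[0.057,-0.815,0.655,0],[0.057,-0.815,0.655,0]]]'; python3 -m handwheel '[[[0,0,0,0],[0,0,0,0],[0,0,0,0],[0,0,0,0],[0,0,0,0]]]' 50;python3 -m handwheel '[[[0,0,-0.05,0],[0,0,-0.2,0],[0,0,-0.4,0],[0,0,-0.6,0],[0,0,-0.65,0],[0,0,-0.65,0]]]'; python3 -c "
from h import *;from bench import ctrl
rows(ctrl.get_obs(),[.4445,-.1135,.0285],0)"
```

```text
time_s: 22.42
eef_pos: [0.4569, 0.1694, 0.024]
eef_rot: [-0.0, 1.0, 0.0, 0.001]
wrist_force: [-0.4, -0.0, 0.6]
opening: 0.895
grasp_force: 0.0
time_s: 23.05
eef_pos: [0.4571, 0.1693, 0.0247]
eef_rot: [0.0, 1.0, 0.0, 0.001]
wrist_force: [-2.5, -2.6, 9.5]
opening: 0.69
grasp_force: 62.8
time_s: 23.8
eef_pos: [0.456, 0.1694, 0.1532]
eef_rot: [-0.0, 1.0, 0.0, 0.001]
wrist_force: [0.1, -0.1, -0.5]
opening: 0.687
grasp_force: 64.5
pos [0.456  0.1694 0.1532] yaw 0.0 shares [-0.059  1.415  0.623] twist 0.0
```

```bash
python3 -m handwheel '[[[0,0.1,0,0],[-0.02,0.3,0,0],[-0.03,0.5,0,0],[-0.05,0.7,0,0],[-0.059,0.9,0,0],[-0.059,1,0,0],[-0.059,1,0,0]]]' >/dev/null;  python3 -m handwheel '[[[0,0.2,0.05,0],[0,0.415,0.15,0],[0,0.415,0.25,0],[0,0.415,0.35,0],[0,0.415,0.37,0],[0,0.415,0.37,0]]]';python3 -c "
from h import *;from bench import ctrl
rows(ctrl.get_obs(),[.4445,-.1135,.0307],0)"
```

```text
time_s: 25.42
eef_pos: [0.4439, -0.1128, 0.0786]
eef_rot: [-0.0, 1.0, 0.001, -0.001]
wrist_force: [0.4, -0.1, -0.5]
opening: 0.682
grasp_force: 64.7
pos [ 0.4439 -0.1128  0.0786] yaw 0.001 shares [0.003 0.004 0.239] twist 0.001
```

```bash
python3 -m handwheel '[[[0.003,0.003,0.06,0],[0.003,0.003,0.12,0],[0.003,0.003,0.17,0],[0.003,0.003,0.2,0],[0.003,0.003,0.22,0],[0.003,0.003,0.23,0],[0.003,0.003,0.24,0],[0.003,0.003,0.243,0],[0.003,0.003,0.243,0]]]'
```

```text
time_s: 26.55
eef_pos: [0.4453, -0.1146, 0.031]
eef_rot: [0.0, 1.0, 0.0, 0.0]
wrist_force: [-2.0, -0.4, 4.3]
opening: 0.684
grasp_force: 67.4
```

```bash
python3 -m handwheel '[[[0,0,0,0],[0,0,0,0],[0,0,0,0]]]' 76; python3 -m handwheel '[[[0,0,-0.1,0],[0,0,-0.3,0],[0,0,-0.6,0],[0,0,-0.65,0],[0,-0.4,-0.65,0],[0,-0.6,-0.65,0],[0,-0.6,-0.65,0],[0,-0.6,-0.65,0]]]' >/dev/null; python3 m.py .4367 .2573 .0235
```

```text
time_s: 26.92
eef_pos: [0.4447, -0.1142, 0.0303]
eef_rot: [-0.0, 1.0, 0.0, -0.0]
wrist_force: [0.2, 0.2, 0.8]
opening: 0.887
grasp_force: 0.0
[207.5 277.1  11.   22.   21. ] [0.4367 0.2574]
[189.2 250.8  11.   22.   21. ] [0.5144 0.3149]
[252.5 265.5  29.8  29.   56. ] [0.4729 0.1247]
[199.  222.   10.8  21.   21. ] [0.6016 0.2894]
amb [222 215  23  14 140] [232.  221.2]
amb [216 245   8   8  54] [219.6 248.6]
pos [0.4446 0.0051 0.16  ] yaw -0.0 shares [-0.039 -1.261  0.682] twist None
```

```bash
python3 -m handwheel '[[[-0.035,-0.8,0,0],[-0.035,-0.8,0,0],[-0.035,-0.8,0,0],[-0.035,-0.8,0,0]]]'>/dev/null; python3 -m handwheel '[[[0,-0.46,0,0],[0,-0.46,0,0],[0,-0.46,0.2,0],[0,-0.46,0.4,0],[0,-0.46,0.55,0],[0,-0.46,0.63,0],[0,-0.46,0.68,0],[0,-0.46,0.68,0],[0,-0.46,0.68,0]]]'; python3 -m handwheel '[[[0,0,0,0],[0,0,0,0],[0,0,0,0],[0,0,0,0],[0,0,0,0]]]' 50;python3 -m handwheel '[[[0,0,-0.05,0],[0,0,-0.2,0],[0,0,-0.4,0],[0,0,-0.6,0],[0,0,-0.68,0],[0,0,-0.68,0]]]'; python3 -c "
from h import *;from bench import ctrl
rows(ctrl.get_obs(),[.4445,-.1135,.1],0)"
```

```text
time_s: 29.6
eef_pos: [0.4387, 0.2579, 0.0254]
eef_rot: [-0.0, 1.0, 0.0, 0.001]
wrist_force: [-0.5, -0.4, -0.2]
opening: 0.889
grasp_force: 0.0
time_s: 30.22
eef_pos: [0.4388, 0.2584, 0.0261]
eef_rot: [-0.0, 1.0, 0.0, 0.001]
wrist_force: [-1.1, 0.5, 7.2]
opening: 0.674
grasp_force: 64.3
time_s: 30.98
eef_pos: [0.4382, 0.2579, 0.1612]
eef_rot: [-0.0, 1.0, 0.0, 0.001]
wrist_force: [-0.5, -0.3, -2.4]
opening: 0.674
grasp_force: 64.5
pos [0.4382 0.2579 0.1612] yaw 0.0 shares [0.03  1.857 0.305] twist 0.0
```

```bash
python3 -m handwheel '[[[0,0.1,0,0],[0.01,0.3,0,0],[0.02,0.5,0,0],[0.03,0.7,0,0],[0.03,0.9,0,0],[0.03,1,0,0],[0.03,1,0,0]]]' >/dev/null;  python3 -m handwheel '[[[0,0.2,0,0],[0,0.4,0,0],[0,0.6,0,0],[0,0.8,0.05,0],[0,0.855,0.15,0],[0,0.855,0.25,0],[0,0.855,0.3,0],[0,0.855,0.3,0],[0,0.855,0.3,0]]]';python3 -c "
from h import *;from bench import ctrl
rows(ctrl.get_obs(),[.4455,-.1135,.0481],0)"
```

```text
time_s: 32.98
eef_pos: [0.4443, -0.113, 0.1009]
eef_rot: [0.0, 1.0, 0.001, 0.0]
wrist_force: [1.4, -1.0, -0.8]
opening: 0.672
grasp_force: 64.7
pos [ 0.4443 -0.113   0.1009] yaw 0.001 shares [0.006 0.002 0.264] twist 0.001
```

```bash
python3 -m handwheel '[[[0.006,0.003,0.06,0],[0.006,0.003,0.12,0],[0.006,0.003,0.17,0],[0.006,0.003,0.21,0],[0.006,0.003,0.235,0],[0.006,0.003,0.25,0],[0.006,0.003,0.26,0],[0.006,0.003,0.265,0],[0.006,0.003,0.265,0]]]'; python3 -m handwheel '[[[0,0,0.002,0],[0,0,0.002,0]]]'
```

```text
time_s: 34.1
eef_pos: [0.4453, -0.1139, 0.0481]
eef_rot: [0.0, 1.0, 0.0, 0.0]
wrist_force: [-2.4, 0.9, 5.4]
opening: 0.674
grasp_force: 65.4
time_s: 34.35
eef_pos: [0.4454, -0.114, 0.0481]
eef_rot: [0.0, 1.0, 0.0, 0.0]
wrist_force: [-2.9, 1.4, 8.8]
opening: 0.676
grasp_force: 65.9
```

```bash
python3 -m handwheel '[[[0,0,-0.005,0],[0,0,-0.005,0],[0,0,-0.005,0]]]' 76 >/dev/null; python3 -m handwheel '[[[0,0,-0.1,0],[0,0,-0.3,0],[0,0,-0.56,0],[0,0,-0.56,0],[0,-0.4,-0.56,0],[0,-0.6,-0.56,0],[0,-0.6,-0.56,0],[0,-0.6,-0.56,0]]]' >/dev/null; python3 m.py .5153 .3149 .024
python3 - <<'E'
from h import *;from bench import ctrl
c=ctrl.camera("top");s=ctrl.camera("side")
a=cv2.resize(s["color"][180:280,330:430,::-1],(400,400));b=cv2.resize(c["color"][195:300,165:270,::-1],(400,400))
cv2.imwrite("pics/s9.png",np.hstack([a,b]))
E
```

```text
[189.3 250.5  10.9  22.   22. ] [0.5152 0.3149]
[252.  265.5  29.6  29.   56. ] [0.4729 0.1262]
[198.9 221.7  10.8  21.   22. ] [0.6024 0.2897]
amb [222 215  23  15 138] [232.5 221.4]
amb [216 245   8   9  55] [219.6 248.7]
pos [0.4448 0.0055 0.1595] yaw -0.0 shares [ 0.353 -1.547  0.677] twist None
```

View pics/s9.png

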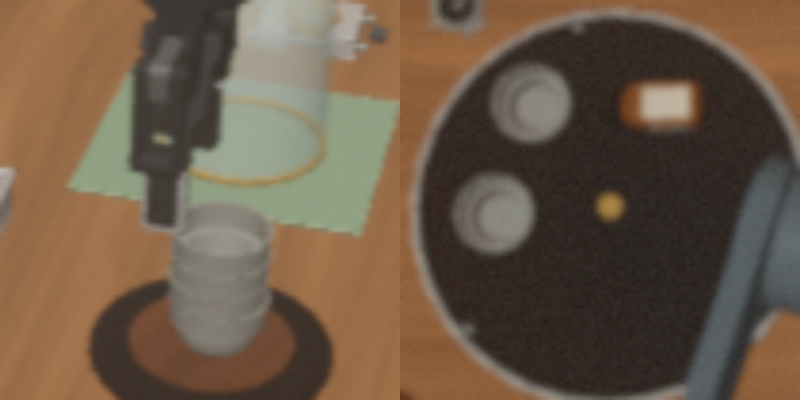

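The left half shows a straight four-cup stack at (220,275). The right half shows two cups, (530,103) and (493,213), and the bottle at (660,103). Next cup: (0.515, 0.315).

```bash
python3 -m handwheel '[[[0.2,-0.8,0,0],[0.2,-0.8,0,0],[0.2,-0.8,0,0],[0.2,-0.8,0,0]]]'>/dev/null; python3 -m handwheel '[[[0.155,-0.747,0,0],[0.155,-0.747,0,0],[0.155,-0.747,0,0],[0.155,-0.747,0.2,0],[0.155,-0.747,0.4,0],[0.155,-0.747,0.55,0],[0.155,-0.747,0.63,0],[0.155,-0.747,0.675,0],[0.155,-0.747,0.675,0],[0.155,-0.747,0.675,0]]]'; python3 -m handwheel '[[[0,0,0,0],[0,0,0,0],[0,0,0,0],[0,0,0,0],[0,0,0,0]]]' 50;python3 -m handwheel '[[[0,0,-0.05,0],[0,0,-0.2,0],[0,0,-0.4,0],[0,0,-0.6,0],[0,0,-0.68,0],[0,0,-0.68,0]]]'; python3 -c "
from h import *;from bench import ctrl
rows(ctrl.get_obs(),[.4445,-.1135,.12],0)"
```

```text
time_s: 37.62
eef_pos: [0.5169, 0.3158, 0.0263]
eef_rot: [-0.0, 1.0, 0.0, 0.001]
wrist_force: [-0.0, -0.9, -0.3]
opening: 0.891
grasp_force: 0.0
time_s: 38.25
eef_pos: [0.5176, 0.3161, 0.027]
eef_rot: [-0.0, 1.0, 0.0, 0.002]
wrist_force: [1.0, -0.5, 6.7]
opening: 0.678
grasp_force: 64.1
time_s: 39.0
eef_pos: [0.5163, 0.3158, 0.1618]
eef_rot: [-0.0, 1.0, 0.0, 0.001]
wrist_force: [0.4, -0.5, -1.5]
opening: 0.685
grasp_force: 64.6
pos [0.5163 0.3158 0.1618] yaw 0.0 shares [-0.36   2.146  0.207] twist 0.0
```

```bash
python3 -m handwheel '[[[-0.02,0.1,0,0],[-0.06,0.3,0,0],[-0.1,0.5,0,0],[-0.15,0.7,0,0],[-0.2,0.9,0,0],[-0.2,1,0,0],[-0.2,1,0,0]]]' >/dev/null;  python3 -m handwheel '[[[-0.03,0.2,0,0],[-0.06,0.4,0,0],[-0.1,0.6,0,0],[-0.15,0.8,0,0],[-0.156,1,0,0],[-0.156,1,0,0]]]' >/dev/null; python3 -m handwheel '[[[0,0.1,0.05,0],[0,0.146,0.1,0],[0,0.146,0.18,0],[0,0.146,0.2,0],[0,0.146,0.2,0]]]';python3 -c "
from h import *;from bench import ctrl
rows(ctrl.get_obs(),[.4455,-.1138,.065],0)"
```

```text
time_s: 41.25
eef_pos: [0.4444, -0.1128, 0.1204]
eef_rot: [-0.0, 1.0, 0.001, -0.001]
wrist_force: [0.5, -0.1, -1.5]
opening: 0.684
grasp_force: 64.9
pos [ 0.4444 -0.1128  0.1204] yaw 0.001 shares [0.006 0.005 0.277] twist 0.001
```

```bash
python3 -m handwheel '[[[0.006,0.005,0.06,0],[0.006,0.005,0.12,0],[0.006,0.005,0.17,0],[0.006,0.005,0.21,0],[0.006,0.005,0.24,0],[0.006,0.005,0.26,0],[0.006,0.005,0.27,0],[0.006,0.005,0.278,0],[0.006,0.005,0.279,0]]]'; python3 -m handwheel '[[[0,0,0.002,0],[0,0,0.002,0]]]'
```

```text
time_s: 42.38
eef_pos: [0.4461, -0.1147, 0.0653]
eef_rot: [0.0, 1.0, 0.0, 0.0]
wrist_force: [1.2, 0.2, -1.0]
opening: 0.684
grasp_force: 64.9
time_s: 42.62
eef_pos: [0.4462, -0.1148, 0.0651]
eef_rot: [0.0, 1.0, 0.0, 0.0]
wrist_force: [-0.7, 0.0, 0.5]
opening: 0.683
grasp_force: 65.1
```

```bash
python3 -m handwheel '[[[0,0,0.003,0],[0,0,0.003,0]]]' >/dev/null; python3 -m handwheel '[[[0,0,-0.003,0],[0,0,-0.003,0],[0,0,-0.003,0]]]' 76; python3 -m handwheel '[[[0,0,-0.1,0],[0,0,-0.3,0],[0,0,-0.5,0],[0,0,-0.5,-0.1],[0,-0.4,-0.5,-0.2],[0,-0.6,-0.5,-0.3],[0,-0.6,-0.5,-0.4],[0,-0.6,-0.5,-0.5],[0,-0.6,-0.5,-0.6],[0,-0.6,-0.5,-0.7]]]' 60; python3 -m handwheel '[[[0,0,0,-0.1],[0,0,0,-0.2],[0,0,0,-0.3],[0,0,0,-0.347],[0,0,0,-0.347]]]'
cat > b.py <<'E'
from h import *;from bench import ctrl
c=ctrl.camera("top");s=ctrl.camera("side")
def pts(m,w):
    v,u=np.nonzero(m);z=w["range_z"][v,u];q=np.linalg.solve(w["K"],np.c_[u,v,np.ones(len(u))].T)*z
    return (w["pose"][:3,:3]@q).T+w["pose"][:3,3]
for n,w in(("top",c),("side",s)):
    p=pts(w["range_z"]>0,w); k=(abs(p[:,0]-.61)<.08)&(abs(p[:,1]-.19)<.055)&(p[:,2]>.055)&(p[:,2]<.085)
    q=p[k];print(n,"h>55mm",len(q),q.min(0).round(3),q.max(0).round(3),q.mean(0).round(3),cv2.minAreaRect(q[:,:2].astype(np.float32)))
H=hsv(c);h,S,v=H[...,0],H[...,1],H[...,2]
m=np.zeros_like(h,bool);m[200:240,212:262]=1
k=(((v>75)|((S>100)&(v>50)))&m).astype(np.uint8);cs,_=cv2.findContours(k,0,1);q=max(cs,key=cv2.contourArea)
r=cv2.minAreaRect(q);print(r,cv2.boundingRect(q),"body",ray(c,r[0],.072))
for p in cv2.boxPoints(r): print(ray(c,p,.072).round(4)[:2])
E
python3 b.py; python3 m.py .6 .18 .15
```

```text
time_s: 43.25
eef_pos: [0.446, -0.1147, 0.0647]
eef_rot: [-0.0, 1.0, 0.0, -0.0]
wrist_force: [-0.5, 0.6, 0.2]
opening: 0.89
grasp_force: 0.0
time_s: 44.5
eef_pos: [0.4458, 0.0055, 0.1646]
eef_rot: [-0.0, 0.864, 0.504, -0.0]
wrist_force: [-0.5, 0.2, -0.4]
opening: 0.702
grasp_force: 0.0
time_s: 45.12
eef_pos: [0.4458, 0.0054, 0.1647]
eef_rot: [-0.0, 0.707, 0.707, -0.0]
wrist_force: [-0.6, -0.5, 0.1]
opening: 0.703
grasp_force: 0.0
top h>55mm 280 [0.584 0.153 0.055] [0.619 0.234 0.083] [0.601 0.189 0.071] ((0.6011719107627869, 0.1932019293308258), (0.03487333282828331, 0.08124391734600067), 0.558475136756897)
side h>55mm 575 [0.581 0.156 0.055] [0.617 0.238 0.076] [0.596 0.198 0.068] ((0.5981886386871338, 0.19708895683288574), (0.03459656983613968, 0.08176806569099426), 2.1544885635375977)
((233.5, 222.0), (14.0, 25.0), 90.0) (221, 215, 26, 15) body [0.60260725 0.18532675 0.072     ]
[0.6234 0.2236]
[0.6244 0.1485]
[0.5819 0.1472]
[0.5809 0.2221]
[252.  265.   30.1  29.   57. ] [0.4744 0.1263]
[199.2 221.4  10.9  22.   22. ] [0.6034 0.2887]
amb [222 215  23  15 133] [232.4 221.3]
amb [216 245   9   8  56] [219.7 248.5]
pos [0.4459 0.0053 0.1647] yaw 1.57 shares [0.874 0.769 0.074] twist None
```

By depth the bottle measures 35 x 81 mm, centred at (0.600, 0.195), with the cap towards +y. That matches the given size, so I pick it at the body centre.

```bash
python3 -m handwheel '[[[0.89,0.77,0,0],[0.89,0.77,0,0],[0.89,0.77,0,0],[0.89,0.77,0,0],[0.89,0.77,0.2,0],[0.89,0.77,0.4,0],[0.89,0.77,0.6,0],[0.89,0.77,0.69,0],[0.89,0.77,0.73,0],[0.89,0.77,0.73,0]]]'; python3 -m handwheel '[[[0,0,0,0],[0,0,0,0],[0,0,0,0],[0,0,0,0],[0,0,0,0]]]' 25;python3 -m handwheel '[[[0,0,-0.05,0],[0,0,-0.2,0],[0,0,-0.4,0],[0,0,-0.6,0],[0,0,-0.6,0],[0,0,-0.6,0]]]'; python3 -c "
from h import *;from bench import ctrl
rows(ctrl.get_obs(),[.6656,-.16,.14],1.57)"
```

```text
time_s: 46.52
eef_pos: [0.6006, 0.1834, 0.0195]
eef_rot: [0.0, 0.707, 0.707, 0.0]
wrist_force: [0.6, 0.7, 0.7]
opening: 0.701
grasp_force: 0.0
time_s: 47.15
eef_pos: [0.6015, 0.1835, 0.0208]
eef_rot: [0.001, 0.707, 0.707, 0.001]
wrist_force: [-1.1, -0.8, 6.9]
opening: 0.387
grasp_force: 60.2
time_s: 47.9
eef_pos: [0.5994, 0.1833, 0.1384]
eef_rot: [-0.0, 0.707, 0.707, -0.0]
wrist_force: [-0.2, -0.2, -1.2]
opening: 0.388
grasp_force: 59.5
pos [0.5994 0.1833 0.1384] yaw 1.571 shares [-1.716  0.331 -0.008] twist 0.001
```

```bash
python3 -m handwheel '[[[-0.1,0.05,0,0],[-0.3,0.1,0,0],[-0.55,0.15,0,0],[-0.8,0.2,0,0],[-0.9,0.2,0,0],[-0.9,0.2,0,0]]]' >/dev/null;  python3 -m handwheel '[[[-0.2,0.05,0,0],[-0.4,0.1,0,0],[-0.6,0.13,0,0],[-0.8,0.13,0,0],[-0.816,0.13,0,0],[-0.816,0.13,0.2,0],[-0.816,0.13,0.4,0],[-0.816,0.13,0.55,0],[-0.816,0.13,0.65,0],[-0.816,0.13,0.7,0]]]' ; python3 -m handwheel '[[[0,0,0.03,0],[0,0,0.04,0],[0,0,0.045,0],[0,0,0.045,0]]]'
```

```text
time_s: 49.9
eef_pos: [0.6656, -0.1584, -0.0024]
eef_rot: [-0.001, 0.707, 0.708, -0.0]
wrist_force: [-0.9, -0.1, -0.3]
opening: 0.391
grasp_force: 59.5
time_s: 50.4
eef_pos: [0.6664, -0.1602, -0.0095]
eef_rot: [0.0, 0.707, 0.707, 0.0]
wrist_force: [-0.2, -0.3, -1.7]
opening: 0.384
grasp_force: 59.5
```

```bash
python3 -m handwheel '[[[0,0,0.01,0],[0,0,0.016,0],[0,0,0.018,0],[0,0,0.018,0]]]'; python3 -m handwheel '[[[0,0,0,0],[0,0,0,0],[0,0,0,0]]]' 58; python3 -m handwheel '[[[0,0,-0.1,0],[0,0,-0.3,0],[0,0,-0.6,0],[0,0,-0.8,0],[0,0,-0.8,0],[0.4,-0.3,-0.8,0],[0.8,-0.4,-0.8,0],[0.8,-0.4,-0.8,0],[0.8,-0.4,-0.8,0]]]' 58
python3 - <<'E'
from h import *;from bench import ctrl
c=ctrl.camera("top");w=c
v,u=np.nonzero(w["range_z"]>0);z=w["range_z"][v,u];p=((w["pose"][:3,:3]@(np.linalg.solve(w["K"],np.c_[u,v,np.ones(len(u))].T)*z)).T+w["pose"][:3,3])
q=p[(abs(p[:,0]-.665)<.05)&(abs(p[:,1]+.147)<.078)&(p[:,2]>.02)&(p[:,2]<.06)];print("tray>20mm",len(q),cv2.minAreaRect(q[:,:2].astype(np.float32)),q[:,2].mean())
E
python3 m.py .6034 .2885 .025
```

```text
time_s: 50.9
eef_pos: [0.666, -0.16, -0.0132]
eef_rot: [0.0, 0.707, 0.707, -0.0]
wrist_force: [-3.7, 0.7, 4.9]
opening: 0.388
grasp_force: 60.2
time_s: 51.28
eef_pos: [0.6658, -0.1598, -0.0141]
eef_rot: [-0.0, 0.707, 0.707, -0.0]
wrist_force: [-0.2, 0.2, 0.8]
opening: 0.677
grasp_force: 0.0
time_s: 52.4
eef_pos: [0.5839, 0.0038, 0.1459]
eef_rot: [-0.001, 0.705, 0.709, -0.0]
wrist_force: [0.3, -0.3, -0.8]
opening: 0.678
grasp_force: 0.0
tray>20mm 266 ((0.6651038527488708, -0.1479848325252533), (0.034767404198646545, 0.07674048840999603), 0.6176948547363281) 0.03635176299731907
[241.5 255.   43.5  40.   85. ] [0.5038 0.1584]
[199.2 221.4  10.9  22.   22. ] [0.6034 0.2887]
amb [216 245   8   8  55] [219.7 248.6]
pos [5.859e-01 4.000e-04 1.463e-01] yaw 1.572 shares [1.441 0.09  0.606] twist None
```

```bash
python3 -m handwheel '[[[0.7,0.09,0,0],[0.7,0.09,0,0],[0.7,0.09,0,0],[0.7,0.09,0,0]]]' 76 >/dev/null; python3 -m handwheel '[[[0.743,0,0,0],[0.743,0,0,0],[0.743,0,0,0],[0.743,0,0.2,0],[0.743,0,0.4,0],[0.743,0,0.52,0],[0.743,0,0.57,0],[0.743,0,0.605,0],[0.743,0,0.605,0],[0.743,0,0.605,0]]]'; python3 -m handwheel '[[[0,0,0,0],[0,0,0,0],[0,0,0,0],[0,0,0,0],[0,0,0,0]]]' 50;python3 -m handwheel '[[[0,0,-0.05,0],[0,0,-0.2,0],[0,0,-0.4,0],[0,0,-0.6,0],[0,0,-0.68,0],[0,0,-0.68,0]]]'; python3 -c "
from h import *;from bench import ctrl
rows(ctrl.get_obs(),[.445,-.114,.135],1.57)"
```

```text
time_s: 54.25
eef_pos: [0.6049, 0.2888, 0.0265]
eef_rot: [0.001, 0.707, 0.707, 0.001]
wrist_force: [-0.6, 0.2, -0.8]
opening: 0.889
grasp_force: 0.0
time_s: 54.88
eef_pos: [0.6049, 0.2891, 0.0267]
eef_rot: [0.001, 0.707, 0.707, 0.001]
wrist_force: [0.2, -0.4, 7.0]
opening: 0.672
grasp_force: 64.7
time_s: 55.62
eef_pos: [0.6044, 0.2889, 0.1621]
eef_rot: [0.0, 0.707, 0.707, 0.001]
wrist_force: [0.4, 0.3, -1.1]
opening: 0.671
grasp_force: 64.2
pos [0.6044 0.2889 0.1621] yaw 1.571 shares [-2.015 -0.797  0.133] twist 0.001
```

```bash
python3 -m handwheel '[[[-0.1,-0.03,0,0],[-0.3,-0.1,0,0],[-0.5,-0.2,0,0],[-0.7,-0.3,0,0],[-0.9,-0.4,0,0],[-1,-0.4,0,0],[-1,-0.4,0,0]]]' >/dev/null;  python3 -m handwheel '[[[-0.2,-0.1,0,0],[-0.4,-0.2,0,0],[-0.6,-0.3,0,0],[-0.8,-0.38,0,0],[-1,-0.397,0,0],[-1,-0.397,0.05,0],[-1.0,-0.397,0.13,0],[-1.0,-0.397,0.13,0],[-1.0,-0.397,0.13,0]]]'
python3 - <<'E'
from h import *;from bench import ctrl
s=ctrl.camera("side");o=ctrl.get_obs();rows(o,[.445,-.114,.0807],1.57)
cv2.imwrite("pics/s10.png",cv2.resize(s["color"][130:280,310:460,::-1],None,fx=4,fy=4))
E
```

```text
time_s: 57.62
eef_pos: [0.4445, -0.1102, 0.1348]
eef_rot: [-0.001, 0.707, 0.708, -0.0]
wrist_force: [-1.3, 0.4, -1.5]
opening: 0.675
grasp_force: 64.4
pos [ 0.4448 -0.1106  0.1352] yaw 1.572 shares [-0.017  0.001  0.273] twist 0.001
```

View pics/s10.png

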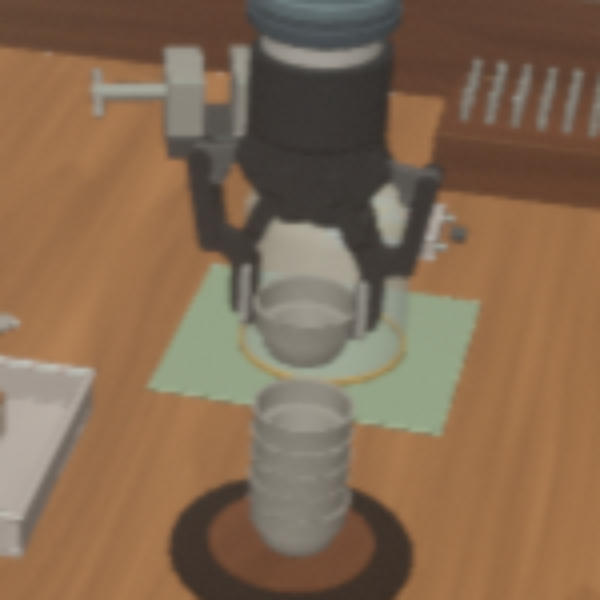

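The held cup is centred at u=305 over the stack top at u=302. About 4 px is expected from perspective, so it is aligned within 1–2 mm. Lowering now with a 3 mm y correction.

```bash
python3 -m handwheel '[[[-0.017,0,0.04,0],[-0.017,0,0.08,0],[-0.017,-0.003,0.13,0],[-0.017,-0.003,0.17,0],[-0.017,-0.003,0.21,0],[-0.017,-0.003,0.24,0],[-0.017,-0.003,0.26,0],[-0.017,-0.003,0.27,0],[-0.017,-0.003,0.275,0],[-0.017,-0.003,0.275,0]]]'
```

```text
time_s: 58.92
eef_pos: [0.4442, -0.1148, 0.0806]
eef_rot: [0.0, 0.707, 0.707, 0.0]
wrist_force: [-2.0, 0.9, 2.0]
opening: 0.673
grasp_force: 64.6
```

```bash
python3 -m handwheel '[[[0,0,0,0],[0,0,0,0],[0,0,0,0]]]' 76; python3 -m handwheel '[[[0,0,-0.1,0],[0,0,-0.3,0],[0,0,-0.6,0],[0,0,-0.8,0.1],[0,0,-0.8,0.2],[0,0,-0.8,0.3],[0,0,-0.8,0.4],[0,0,-0.8,0.5],[0,0,-0.8,0.6],[0,0,-0.8,0.7]]]' >/dev/null;python3 -m handwheel '[[[0,0,0,0.1],[0,0,0,0.2],[0,0,0,0.3],[0,0,0,0.347],[0,0,0,0.347]]]' 85;python3 - <<'E'
from h import *;from bench import ctrl
w=ctrl.camera("side");v,u=np.nonzero(w["range_z"]>0);z=w["range_z"][v,u];p=((w["pose"][:3,:3]@(np.linalg.solve(w["K"],np.c_[u,v,np.ones(len(u))].T)*z)).T+w["pose"][:3,3])
q=p[(abs(p[:,0]-.443)<.045)&(abs(p[:,1]+.113)<.045)&(p[:,2]>.02)&(p[:,2]<.2)]
print("stack top",np.percentile(q[:,2],[50,98,100]).round(3))
for a in np.arange(.03,.13,.016):
    k=q[abs(q[:,2]-a)<.006]; print(round(a,3),len(k),k[:,0].min().round(3),k[:,0].max().round(3)) if len(k) else None
rows(ctrl.get_obs(),[.4752,-.3579,.24],0)
print(np.round(ctrl.get_obs()["q"],2))
E
```

```text
time_s: 59.3
eef_pos: [0.444, -0.1147, 0.0802]
eef_rot: [0.0, 0.707, 0.707, 0.0]
wrist_force: [-0.8, -0.9, -0.3]
opening: 0.888
grasp_force: 0.0
time_s: 61.18
eef_pos: [0.4439, -0.1146, 0.2401]
eef_rot: [-0.0, 1.0, 0.001, -0.0]
wrist_force: [0.1, 0.3, -0.0]
opening: 0.998
grasp_force: 0.0
stack top [0.093 0.125 0.127]
0.03 62 0.412 0.466
0.046 99 0.411 0.466
0.062 104 0.412 0.471
0.078 105 0.412 0.469
0.094 133 0.411 0.47
0.11 238 0.412 0.47
0.126 129 0.413 0.473
pos [ 0.4439 -0.1146  0.2401] yaw 0.002 shares [0.154 1.217 0.   ] twist 0.001
[-0.51 -0.12  1.85  0.    1.41  1.06]
```

The stack is 124 mm high and straight, as expected for six cups. Now the dome.

```bash
python3 -m handwheel '[[[0.08,0.6,0,0],[0.08,0.6,0,0],[0.08,0.6,0,0],[0.08,0.6,0,0]]]' >/dev/null; python3 -m handwheel '[[[0.075,0.617,0,0],[0.075,0.617,0,0],[0.075,0.617,0,0],[0.075,0.617,0,0],[0.075,0.617,0,0]]]'
python3 - <<'E'
from h import *;from bench import ctrl
rows(ctrl.get_obs(),[.4752,-.3579,.1185],0)
s=ctrl.camera("side");H=hsv(s);h,S,v=H[...,0],H[...,1],H[...,2]
m=np.zeros_like(h,bool);a=proj(s,[.4752,-.3579,.157]).round().astype(int);m[a[1]-18:a[1]+18,a[0]-18:a[0]+18]=1
for st,ce in blobs((S>110)&(h>12)&(h<30)&(v>110)&m,8): print(a,st,ce,ray(s,ce,.157))
E
```

```text
time_s: 62.35
eef_pos: [0.4754, -0.3562, 0.2405]
eef_rot: [-0.0, 1.0, 0.001, 0.0]
wrist_force: [-0.3, 0.2, 0.6]
opening: 0.996
grasp_force: 0.0
pos [ 0.4754 -0.3562  0.2405] yaw 0.002 shares [-0.001  0.008  0.61 ] twist 0.002
[392 165] [374 150  36  25 610] [393.4557377  160.95245902] [ 0.47798925 -0.38599925  0.157     ]
```

```bash
python3 -m handwheel '[[[0,0.006,0.2,0],[0,0.006,0.4,0],[0,0.006,0.5,0],[0,0.006,0.56,0],[0,0.006,0.6,0],[0,0.006,0.61,0],[0,0.006,0.61,0]]]'; python3 -m handwheel '[[[0,0,0,0],[0,0,0,0],[0,0,0,0],[0,0,0,0],[0,0,0,0],[0,0,0,0]]]' 15; python3 -m handwheel '[[[0,0,-0.03,0],[0,0,-0.08,0],[0,0,-0.18,0],[0,0,-0.3,0],[0,0,-0.42,0],[0,0,-0.54,0],[0,0,-0.66,0],[0,0,-0.76,0],[0,0,-0.8,0],[0,0,-0.8,0]]]'; python3 -c "
from h import *;from bench import ctrl
rows(ctrl.get_obs(),[.4476,-.1107,.1236],0)"
```

```text
time_s: 63.28
eef_pos: [0.4754, -0.3596, 0.1189]
eef_rot: [0.0, 1.0, 0.0, 0.0]
wrist_force: [1.3, 0.6, 0.1]
opening: 0.997
grasp_force: 0.0
time_s: 64.03
eef_pos: [0.4752, -0.3597, 0.1186]
eef_rot: [0.0, 1.0, 0.0, 0.0]
wrist_force: [-0.1, -2.5, 0.9]
opening: 0.283
grasp_force: 58.8
time_s: 65.28
eef_pos: [0.4751, -0.3592, 0.2785]
eef_rot: [0.0, 1.0, 0.0, 0.0]
wrist_force: [1.0, -0.4, -3.2]
opening: 0.287
grasp_force: 59.0
pos [ 0.4751 -0.3592  0.2785] yaw 0.0 shares [-0.137 -1.243  0.774] twist 0.0
```

```bash
python3 -m handwheel '[[[-0.01,-0.08,0,0],[-0.02,-0.2,0,0],[-0.04,-0.34,0,0],[-0.06,-0.48,0,0],[-0.08,-0.62,0,0],[-0.1,-0.76,0,0],[-0.12,-0.88,0,0],[-0.14,-0.96,0,0],[-0.14,-1,0,0],[-0.14,-1,0,0]]]' >/dev/null; python3 -m handwheel '[[[0,-0.1,0,0],[0,-0.2,0,0],[0,-0.236,0,0],[0,-0.236,0,0],[0,-0.236,0,0],[0,-0.236,0,0]]]';python3 - <<'E'
from h import *;from bench import ctrl
rows(ctrl.get_obs(),[.447,-.112,.1236],0)
s=ctrl.camera("side");cv2.imwrite("pics/s11.png",cv2.resize(s["color"][100:300,290:490,::-1],None,fx=3,fy=3))
E
```

```text
time_s: 67.28
eef_pos: [0.447, -0.1126, 0.2782]
eef_rot: [0.0, 1.0, -0.0, -0.0]
wrist_force: [-0.2, -0.1, -2.4]
opening: 0.285
grasp_force: 59.4
pos [ 0.447  -0.1126  0.2782] yaw -0.0 shares [ 0.    -0.003  0.773] twist -0.0
```

View pics/s11.png

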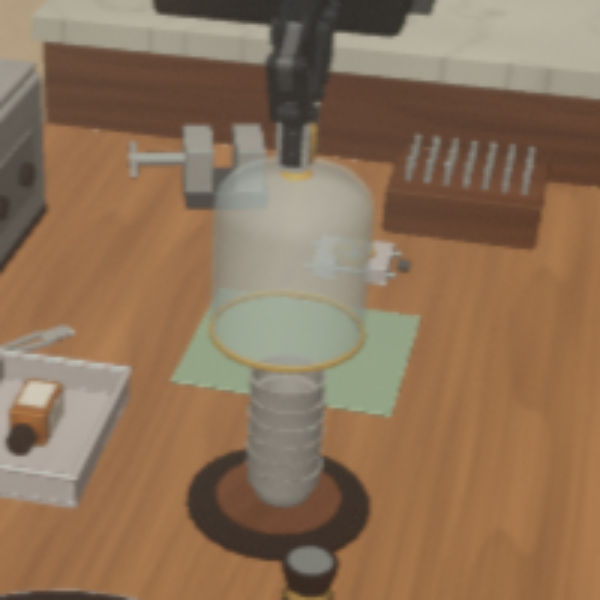

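Last view: the dome ring is centred at (287,330) above the six-cup stack, over a base centred at about (279,497). After perspective, x agrees within 1 mm and y suggests about +2 mm, which is the original grasp's y. I'll apply that, lower the dome and watch the force.

```bash
python3 -m handwheel '[[[0,-0.008,0.05,0],[0,-0.008,0.12,0],[0,-0.008,0.2,0],[0,-0.008,0.28,0],[0,-0.008,0.36,0],[0,-0.008,0.44,0],[0,-0.008,0.52,0],[0,-0.008,0.6,0],[0,-0.008,0.66,0],[0,-0.008,0.7,0]]]'; python3 -m handwheel '[[[0,0,0.02,0],[0,0,0.03,0],[0,0,0.04,0],[0,0,0.05,0],[0,0,0.058,0],[0,0,0.058,0]]]'
```

```text
time_s: 68.58
eef_pos: [0.4468, -0.1104, 0.1373]
eef_rot: [-0.0, 1.0, 0.0, -0.0]
wrist_force: [0.1, 0.2, -1.9]
opening: 0.289
grasp_force: 59.4
time_s: 69.32
eef_pos: [0.4469, -0.1104, 0.1265]
eef_rot: [-0.0, 1.0, 0.0, -0.0]
wrist_force: [-0.6, 0.1, -2.5]
opening: 0.285
grasp_force: 59.4
```

```bash
python3 -m handwheel '[[[0,0,0.005,0],[0,0,0.01,0],[0,0,0.013,0],[0,0,0.013,0]]]'; python3 -m handwheel '[[[0,0,0.004,0],[0,0,0.005,0],[0,0,0.005,0]]]'
```

```text
time_s: 69.82
eef_pos: [0.4469, -0.1105, 0.1239]
eef_rot: [-0.0, 1.0, 0.0, -0.0]
wrist_force: [-0.1, -0.4, -2.8]
opening: 0.283
grasp_force: 59.4
time_s: 70.2
eef_pos: [0.4472, -0.1107, 0.1234]
eef_rot: [0.0, 1.0, 0.0, 0.0]
wrist_force: [-0.6, -1.4, 1.9]
opening: 0.286
grasp_force: 59.8
```

```bash
python3 -m handwheel '[[[0,0,-0.003,0],[0,0,-0.003,0]]]' >/dev/null; python3 -m handwheel '[[[0,0,0,0],[0,0,0,0],[0,0,0,0],[0,0,0,0]]]' 85; python3 -m handwheel '[[[0,0,-0.1,0],[0,0,-0.3,0],[0,0,-0.6,0],[0,0.3,-0.6,0],[0,0.7,-0.6,0],[-0.1,1,-0.6,0],[-0.1,1,-0.6,0],[-0.1,1,-0.6,0],[-0.1,1,-0.6,0]]]'
python3 - <<'E'
from h import *;from bench import ctrl
c=ctrl.camera("top");s=ctrl.camera("side")
H=hsv(c);h,S,v=H[...,0],H[...,1],H[...,2];m=np.zeros_like(h,bool);m[262:282,322:345]=1
for st,ce in blobs((S>110)&(v>120)&(h>14)&m,8): print("knob",st,ce,ray(c,ce,.162))
H=hsv(s);h,S,v=H[...,0],H[...,1],H[...,2];m=np.zeros_like(h,bool);m[200:225,370:400]=1
for st,ce in blobs((S>110)&(h>12)&(h<30)&m,8): print("knob side",st,ce,ray(s,ce,.162))
E
python3 m.py .4 -.3 .2
```

```text
time_s: 70.95
eef_pos: [0.447, -0.1105, 0.1236]
eef_rot: [0.0, 1.0, 0.0, 0.0]
wrist_force: [0.0, 0.3, -0.4]
opening: 0.994
grasp_force: 0.0
time_s: 72.08
eef_pos: [0.4274, -0.309, 0.2435]
eef_rot: [-0.0, 1.0, 0.001, 0.0]
wrist_force: [0.7, 0.6, -1.0]
opening: 0.994
grasp_force: 0.0
knob [329 269   7   8  43] [331.97674419 272.58139535] [ 0.44835945 -0.11019777  0.162     ]
knob side [380 204  11  19 159] [384.73584906 212.97484277] [ 0.44417868 -0.10315877  0.162     ]
amb [216 245   9   9  59] [219.7 248.7]
pos [ 0.4276 -0.309   0.2438] yaw 0.002 shares [-0.138 -0.046  0.219] twist None
```

By colour the knob is about 3 mm to +y of where it started, so I'll regrip, lift a little, shift 3 mm and set it down again.

```bash
python3 -m handwheel '[[[0.1,-0.4,0,0],[0.1,-0.8,0,0],[0.1,-0.993,0,0],[0.1,-0.993,0,0],[0.1,-0.993,0.2,0],[0.1,-0.993,0.4,0],[0.1,-0.993,0.52,0],[0.1,-0.993,0.59,0],[0.1,-0.993,0.6,0],[0.1,-0.993,0.6,0]]]';  python3 -m handwheel '[[[0,0,0,0],[0,0,0,0],[0,0,0,0],[0,0,0,0],[0,0,0,0],[0,0,0,0]]]' 15; python3 -m handwheel '[[[0,0,-0.01,0],[0,0,-0.02,0],[0,0.005,-0.02,0],[0,0.01,-0.02,0],[0,0.015,-0.02,0],[0,0.015,-0.02,0],[0,0.015,-0.02,0]]]'
```

```text
time_s: 73.47
eef_pos: [0.4476, -0.1123, 0.1245]
eef_rot: [0.0, 1.0, 0.0, 0.001]
wrist_force: [0.2, -0.4, -0.6]
opening: 0.994
grasp_force: 0.0
time_s: 74.22
eef_pos: [0.4472, -0.1118, 0.124]
eef_rot: [-0.0, 1.0, 0.0, 0.0]
wrist_force: [-1.3, 3.4, 5.7]
opening: 0.286
grasp_force: 58.7
time_s: 75.1
eef_pos: [0.4469, -0.1149, 0.1276]
eef_rot: [-0.0, 1.0, 0.0, -0.0]
wrist_force: [-0.2, 1.0, -2.8]
opening: 0.286
grasp_force: 58.9
```

```bash
python3 -m handwheel '[[[0,-0.006,0,0],[0,-0.006,0.005,0],[0,-0.006,0.01,0],[0,-0.006,0.015,0],[0,-0.006,0.02,0],[0,-0.006,0.022,0],[0,-0.006,0.022,0]]]'
```

```text
time_s: 75.97
eef_pos: [0.4473, -0.1137, 0.1241]
eef_rot: [0.0, 1.0, 0.0, 0.0]
wrist_force: [-2.3, 2.0, 6.0]
opening: 0.285
grasp_force: 59.7
```

```bash
python3 -m handwheel '[[[0,0,-0.005,0],[0,0,-0.005,0]]]' >/dev/null; python3 -m handwheel '[[[0,0,0,0],[0,0,0,0],[0,0,0,0],[0,0,0,0]]]' 85; python3 -m handwheel '[[[0,0,-0.1,0],[0,0,-0.3,0],[0,0,-0.6,0],[0,0.3,-0.6,0],[0,0.7,-0.6,0],[-0.1,1,-0.6,0],[-0.1,1,-0.6,0],[-0.1,1,-0.6,0],[-0.1,1,-0.6,0]]]'
python3 - <<'E'
from h import *;from bench import ctrl
c=ctrl.camera("top");s=ctrl.camera("side")
H=hsv(c);h,S,v=H[...,0],H[...,1],H[...,2];m=np.zeros_like(h,bool);m[262:282,322:345]=1
for st,ce in blobs((S>110)&(v>120)&(h>14)&m,8): print("knob",st,ce,ray(c,ce,.162))
H=hsv(s);h,S,v=H[...,0],H[...,1],H[...,2];m=np.zeros_like(h,bool);m[200:225,370:400]=1
for st,ce in blobs((S>110)&(h>12)&(h<30)&m,8): print("knob side",st,ce,ray(s,ce,.162))
E
```

```text
time_s: 76.72
eef_pos: [0.447, -0.1137, 0.1243]
eef_rot: [0.0, 1.0, 0.0, 0.0]
wrist_force: [-0.1, 0.2, 0.1]
opening: 0.997
grasp_force: 0.0
time_s: 77.85
eef_pos: [0.4274, -0.3122, 0.2441]
eef_rot: [-0.0, 1.0, 0.001, 0.0]
wrist_force: [-0.0, 0.6, 1.4]
opening: 0.996
grasp_force: 0.0
knob [329 269   8   8  46] [332.47826087 272.73913043] [ 0.44793585 -0.11161058  0.162     ]
knob side [381 204  10  18 153] [385.16339869 212.33986928] [ 0.4438169  -0.10616061  0.162     ]
```

```bash
python3 -c "
from bench import ctrl
print(ctrl.hand_in())"
```

```text
the job is handed in; nothing more can be done
None
```

I handed the job in at about 78 s: all five cups are nested on cup0, the amber bottle is in the tray, and the dome is back on its base over the stack, about 1–2 mm from where it started by the cameras; the hand-in call returned no verdict.

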